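# Switch on the guarded ember fan with the scraper

## Task

The ember fan's switch sits deep in a narrow guard. Draw the wooden scraper right out of its rest by its tongue, lay it down and let go; then take it again by the handle and push the green-tipped fan switch over with the tongue until it snaps on, keeping the robot itself off both switch units and leaving the orange lamp switch off. Finally lay the scraper, without dropping it, flat inside the steel tray and let go, leaving all the other things standing where they are.

Things in the scene. Friction and masses are not known exactly. Their poses are not given: they have to be found in the camera images.
- scraper_mid (a point): Wooden scraper, 200 mm long, about 120 g: fat square handle (100 long, 40 wide, 24 thick, darker wood, brass band) and narrow tongue (100 long, 18 wide, 16 thick, pale wood), flush underneath, lies flat. Point half-way along, where tongue and handle meet, 12 mm above its underside; +x points to the tongue's tip, +z up. It balances on the handle, 27 mm from this point.
- scraper_tip (a point): Centre of the end face of the scraper's tongue, 8 mm above the underside. At the start the scraper lies on the table in the rest, handle inside, with 62 to 70 mm of the tongue standing out of the mouth.
- scraper_butt (a point): Centre of the end face of the scraper's handle, 12 mm above the underside.
- rest: Fixed low iron rest for the scraper: a tunnel 140 mm long, 72 wide outside, 60 wide and 36 high inside, 46 high over all, roofed with bars that no finger passes between; no floor. Origin on the table under its middle; the mouth is at x = -70 mm and faces its -x; the scraper is drawn out along -x.
- fan_box: Fixed FAN switch unit: green strip on its front, green-tipped bat, dark round ember blower behind (to x = +118 mm, 62 high). Origin on the table straight below the bat's pivot; +x is the way the bat is pushed to switch on; the open front faces -x. Base 60 wide, 20 high, from x = -75 to +65 mm. The bat swings in the unit's x-z plane.
- fan_mouth (a point): Middle of the open front of the fan unit's guard: 75 mm in front (-x) of the bat's pivot, 60 mm above the table; axes as the unit's. Two side plates leave a passage 34 mm wide from here to x = +60 mm past the pivot, 20 to 100 mm high, roofed with bars 100 to 106 mm high: the scraper's tongue fits in, its handle and a gripper do not.
- fan (a joint): Angle of the fan bat: 0 = off, leaning 0.42 rad from upright to the open front (-x); 0.42 = upright; 0.84 = on, leaning to the back (+x). It snaps by itself to the side it is past centre; about 2.5 N at mid-length moves it. Pivot 25 mm above the table; rod of 12 mm diameter with a ball end (18 mm diameter) centred 58 mm from the pivot.
- lamp_box: Fixed LAMP switch unit: same guard and bat as the fan's, same origin and axes, but with orange strip and bat tip and a small amber lamp dome behind (to x = +121 mm, 54 high).
- lamp (a joint): Angle of the lamp bat, as for the fan; it starts off (0) and is to stay off.
- tray: Steel pull-out tray, fixed as it stands: 260 mm (its x) by 280 mm (its y), floor 4 mm thick, rim 14 mm high and 4 mm thick. Origin on the table under its middle. Its +y half is empty; bowl, ash pan and incense holder stand on the -y half. Beyond stands the iron brazier stand, y = -150 to -350 mm, to 198 mm high.
- bowl_mid (a point): Bystander: white ceramic roasting bowl, 104 mm diameter, 50 high; its centre.
- ashpan_mid (a point): Bystander: red round plastic ash pan, 100 mm diameter, 30 high; its centre.
- incense_mid (a point): Bystander: brass-toned incense holder, 50 mm diameter, 58 high; its centre.
- pot_mid (a point): Bystander: clay coffee pot, 112 mm diameter, 160 high, handle and spout reach 90 mm from its axis; its centre.
- jar_mid (a point): Bystander: amber jar, 80 mm diameter, 120 high; its centre.
- cup_mid (a point): Bystander: blue cup, 66 mm diameter, 50 high, standing in front of the rest's mouth, where the scraper is drawn out; its centre.
- tin_mid (a point): Bystander: copper-coloured round tin, 62 mm diameter, 72 high, between the switch units; its centre.
- saucer_mid (a point): Bystander: white saucer, 100 mm diameter, 20 high, on the table's middle; its centre.
There are look-alikes about, which are no part of the job. Leave any yellow look-alike of the fan_box alone.

How it is judged (in metres and radians):
On the way, in this order (a step that is already met when the one before it is completed fails the run):
1. the scraper is right out of its rest, lying on the table or tray, let go (horizontal distance between scraper_butt and rest above 0.072 m and horizontal distance between scraper_mid and rest above 0.12 m and height (world z) of scraper_mid below 0.03 m and angle between scraper_mid's own z axis and vertical below 0.12 rad and contact force between the fingers and anything else below 0.1 N and value of joint fan below 0.3 rad), for 0.1 s.
2. the fan switch has snapped on (value of joint fan above 0.7 rad), for 0.1 s.
At the end, for the whole second after the job is handed in: Fan switch on (joint above 0.7 rad), lamp switch off (below 0.15 rad), the scraper lying flat (within 0.1 rad) on the tray's floor with both its ends inside the rim, at rest and let go (value of joint fan above 0.7 rad and value of joint lamp below 0.15 rad and x of scraper_tip in the frame of tray between -0.128 and 0.128 m and y of scraper_tip in the frame of tray between -0.138 and 0.138 m and x of scraper_butt in the frame of tray between -0.128 and 0.128 m and y of scraper_butt in the frame of tray between -0.138 and 0.138 m and z of scraper_mid in the frame of tray below 0.023 m and angle between scraper_mid's own z axis and vertical below 0.1 rad and contact force between the fingers and anything else below 0.1 N); the robot touches nothing.
It fails at once if the scraper is let go in the air (its middle more than 45 mm above the table) (height (world z) of scraper_mid above 0.045 m and contact force between the fingers and anything else below 0.1 N).
It fails at once if the lamp switch is moved (more than 0.2 rad) (value of joint lamp above 0.2 rad).
It fails at once if the robot touches a switch unit (over 1 N) (contact force between any of the fingers, the arm and fan_box above 1 N or contact force between any of the fingers, the arm and lamp_box above 1 N).
It fails at once if a bystander is shifted by more than 25 mm or tipped by more than 0.4 rad (distance of any of bowl_mid, ashpan_mid, incense_mid, pot_mid, jar_mid, cup_mid, tin_mid, saucer_mid from where it was at the start of the episode above 0.025 m or angle between any of bowl_mid, ashpan_mid, incense_mid, pot_mid, jar_mid, cup_mid, tin_mid, saucer_mid's own z axis and vertical above 0.4 rad).
It also fails if it takes over 58 s, if anything falls off the work surface, if the arm or the gripper's body presses on something with over 40 N, if the wrist force passes 120 N, or if a joint passes its speed limit or range.

## Robot

A 6-joint arm with a two-finger parallel gripper is mounted at the origin on the work surface. World frame = base frame: x ahead of the robot, y to its left, z up, the work surface at z = 0. Lengths are in mm, angles in degrees, forces in N, time in s.
With the tool pointing down it reaches from about 350 to 850 mm from the base axis. Payload 8.1 kg.
Tool frame: the origin (TCP) lies at the very end of the fingers, on their centre line; the grasp point (between the pads) lies 19 mm behind it; z points along the fingers, y is the direction in which the jaws open and shut (so a half turn about z gives the same grasp; the last joint's range is limited). The gripper opens to 85 mm and grips with 20 to 120 N. Pads are 22 mm wide; open, the fingers measure 114 mm over their backs; the gripper's body (76 mm by 85 mm) begins 54 mm behind the grasp point. The pads swing forward as they close: fully open they stand 13 mm farther back than shut.
Start: joints at [-73.419, 7.471, 85.268, -0, 87.261, -4.893], TCP at [219.672, -558.345, 198.992] pointing down, gripper open.
Joint ranges: [-169.43, 169.43], [-51.17, 129.36], [1.28, 143.12], [-76.62, 256.62], [0, 156.53], [-152.29, 152.29]. Speed limits (degrees/s): [136.94, 136.94, 159.86, 180, 180, 180].

## Interface

Orientations are given as [roll, pitch, yaw] about the fixed x, y, z axes, in that order (R = Rz(yaw) Ry(pitch) Rx(roll)).
In Python, from bench import r gives the robot as it stands.
- The arm moves only by the shell command python3 -m crank 'ROWS' [OPENING] [FORCE]. ROWS is JSON, a list that holds one entry, the list of rows, each a list of 6 numbers: the shift along the tool's x, y, z in m, then the turn, a rotation vector about the tool's x, y, z in rad. A call has 1 to 10 rows; each row is the pose to reach, as a shift and turn from the pose measured when the call began, along the tool's axes at that moment; what a row does not reach only later rows make up. A row lasts 1/8 s, in which the tool goes at most 62.5 mm and 10.7 degrees, less where a joint would pass 70% of its speed; a pose out of reach is approached as far as the arm can. A call with a gripper value outside its range is refused whole. OPENING is the closure, from 0 (fully open) to 1 (shut), set as the call begins (- or left out, the last holds). The fingers move at their own pace and stop on an object; FORCE is the grip in N (left out, the last holds). Time passes only in rows, so rows that repeat a pose let the fingers close. It gives the time, the measured TCP pose, the force and the opening at its end, in the units of the state.
- r.sense(): the state, without advancing time (a new reading comes with each control period).
- r.snapshot(name): name is "scene" or "top" or "wrist"; returns (picture, depth): 420x560x3 uint8, blue, green, red; 420x560 float32, mm along the optical axis (not along the pixel's ray), 0 where there is no reading.
- r.get_calibration(name): a dict with "mtx" (3x3 intrinsics, pixels), "k1" (the pictures are not rectified: a ray, as slopes to the right and down, at radius r is drawn at 1 + k1 r^2 times it, then the intrinsics apply), "cam_to_world" (4x4, takes a point from camera to world coordinates). Camera axes: x right, y down, z forward; pixel columns grow to the right and rows downward; lengths in mm; the calibration is good to about 2 mm. A picture is of the moment at which its call begins: read the wrist's pose just before it. get_calibration takes no time and is no camera call; for the wrist camera it gives the pose at the moment of the call.
- r.hand_in(): hands the job in, once; it reports no verdict.
Trained networks look in the newest picture that a camera, given by its name, has taken for a name from the list of things; names that differ only in an ending like _2 or _b are one class to them, and where a whole thing is asked for, a point or a joint stands for the part that bears it (a point fixed in the world has none). Each returns a list of dicts, best first, with "conf" (0 to 1); they miss things now and then, are a little off and sometimes report something else, mostly with a low value. They report only what shows in the picture. A call takes as long as a camera call. They do not tell look-alikes from the thing itself.
- r.look_for(thing, camera): "extent" ([left, top, right, bottom] in pixels, round what is visible of it).
- r.landmark_of(thing, camera): "pixel" ([column, row] in pixels: a listed point, or the origin of a listed thing).
The state is a dict: "time": time; "joint_pos": joint angles; "qd": joint speeds; "joint_efforts": joint torques, N m; "tool_pos": TCP position; "tcp_rot": TCP orientation; "ft_force": force on the tool from outside, world axes, zero at the start; "wrist_torque": the same for the moment, N m; "finger_gap": finger opening in mm.
Only numpy, scipy, OpenCV 4.12 (cv2) and the standard library are available. Lean on these libraries where they do the work, as an engineer would, in place of code of your own. Each camera call takes 0.05 s, during which the arm holds its last target.

## Working session

There is one attempt and no reset: what is moved stays moved. The work goes in short steps, Python scripts to look and compute and a shell command to move; the robot and the scene stay as the last step left them, time stands still between calls to the robot, and variables do not carry over. Pictures are saved under pics/ and viewed, and the job is handed in when it is done.

```bash
ls; mkdir -p pics; cat > h.py <<'E'
import numpy as np, cv2
from bench import r
def save(cam,name):
    p,d=r.snapshot(cam); cv2.imwrite(f'pics/{name}.png',p); np.save(f'pics/{name}.npy',d); return p,d
def ray(cal,u,v):
    K=np.array(cal['mtx']);k1=cal['k1']
    x=(u-K[0,2])/K[0,0];y=(v-K[1,2])/K[1,1]
    a,b=x,y
    for _ in range(20):
        s=1+k1*(a*a+b*b);a=x/s;b=y/s
    return np.array([a,b,1.])
def atz(cal,u,v,z):
    T=np.array(cal['cam_to_world']);d=T[:3,:3]@ray(cal,u,v);o=T[:3,3]
    return o+d*(z-o[2])/d[2]
def atd(cal,u,v,dep):
    T=np.array(cal['cam_to_world']);return T[:3,:3]@(ray(cal,u,v)*dep)+T[:3,3]
def cloud(cal,d):
    K=np.array(cal['mtx']);H,W=d.shape;u,v=np.meshgrid(np.arange(W),np.arange(H))
    a=b=None
    x=(u-K[0,2])/K[0,0];y=(v-K[1,2])/K[1,1];a,b=x,y
    for _ in range(20):
        s=1+cal['k1']*(a*a+b*b);a=x/s;b=y/s
    P=np.stack([a*d,b*d,d],-1);T=np.array(cal['cam_to_world'])
    return P@T[:3,:3].T+T[:3,3]
E
python3 - <<'E'
from h import *
for c in ['scene','top','wrist']:
    save(c,c+'0')
    print(c,r.get_calibration(c))
print(r.sense())
E
```

```text
pics
scene {'mtx': array([[430.23246432,   0.        , 281.56791381],
       [  0.        , 430.23246432, 206.90576158],
       [  0.        ,   0.        ,   1.        ]]), 'k1': 0.009194795607621377, 'cam_to_world': array([[ 1.84688508e-01,  5.29752112e-01, -8.27800009e-01,
         1.68222790e+03],
       [ 9.82661751e-01, -8.55591993e-02,  1.64485582e-01,
        -2.03863900e+02],
       [ 1.63106784e-02, -8.43826003e-01, -5.36368939e-01,
         8.52059004e+02],
       [ 0.00000000e+00,  0.00000000e+00,  0.00000000e+00,
         1.00000000e+00]])}
top {'mtx': array([[449.61298608,   0.        , 286.48658102],
       [  0.        , 449.61298608, 205.37226164],
       [  0.        ,   0.        ,   1.        ]]), 'k1': -0.011829432985770603, 'cam_to_world': array([[-1.99686137e-02, -9.98592983e-01,  4.91254418e-02,
         3.93821062e+02],
       [-9.99602998e-01,  1.89636889e-02, -2.08380718e-02,
         3.24733476e+01],
       [ 1.98771526e-02, -4.95220463e-02, -9.98575218e-01,
         1.61697839e+03],
       [ 0.00000000e+00,  0.00000000e+00,  0.00000000e+00,
         1.000
[... 544 characters left out ...]
       1.00000000e+00]])}
{'time': 0.15, 'joint_pos': array([-7.34210312e+01,  7.50629409e+00,  8.53145233e+01,  6.11697331e-04,
        8.72619495e+01, -4.89185481e+00]), 'qd': array([-0.03942012, -0.09339051, -0.16963598, -0.01215505,  0.01868916,
        0.01360211]), 'joint_efforts': array([ 1.93717024e-03, -5.70063794e+01, -5.01159132e+01, -1.61085104e-04,
        9.58379038e-03, -2.89798845e-05]), 'tool_pos': array([ 219.51899134, -557.89823719,  198.17776845]), 'tcp_rot': array([-1.79917587e+02, -7.66669693e-03,  2.14707884e+01]), 'ft_force': array([ 0.62606408,  0.87697374, -0.7862195 ]), 'wrist_torque': array([ 0.04550775,  0.04776763, -0.01148279]), 'finger_gap': 85.60686468957368}
```

View pics/scene0.png

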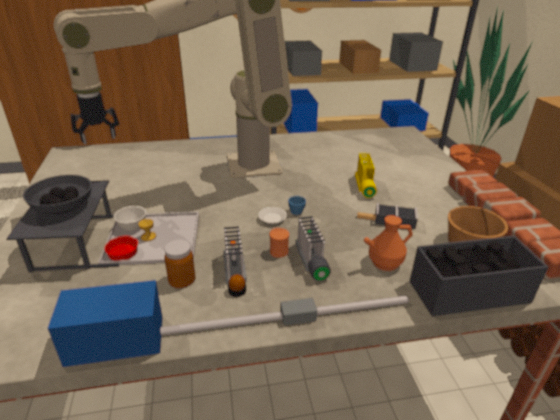

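View pics/top0.png

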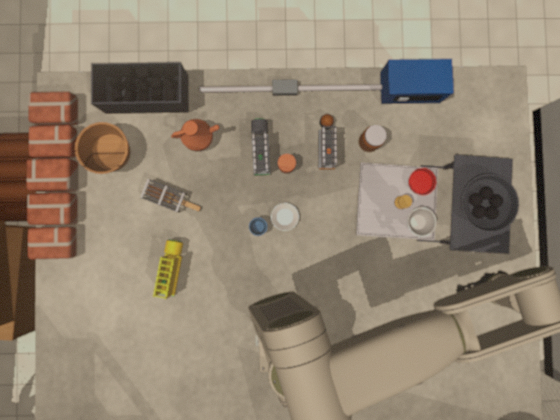

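View pics/wrist0.png

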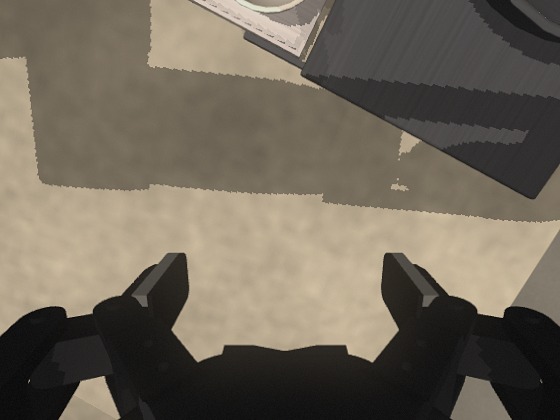

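The top view shows the rest at about (168,196) with the tongue pointing right to (198,207). The cup is at (258,227), the fan unit at (261,150), the lamp unit at (328,145) and the tray at (397,200). The yellow look-alike is at (168,270).

```bash
python3 - <<'E'
from h import *
ct=r.get_calibration('top'); cs=r.get_calibration('scene')
Z=dict(scraper_mid=12,scraper_tip=8,rest=0,fan_box=0,fan_mouth=60,lamp_box=0,tray=0,bowl_mid=29,ashpan_mid=19,incense_mid=33,pot_mid=80,jar_mid=60,cup_mid=25,tin_mid=36,saucer_mid=10,fan=25)
for n,z in Z.items():
    for cam,c in (('top',ct),('scene',cs)):
        L=r.landmark_of(n,cam)
        print(n,cam,[(round(l['conf'],2),np.round(l['pixel']),np.round(atz(c,*l['pixel'],z)[:2])) for l in L[:3]])
print(r.sense()['time'])
E
```

```text
scraper_mid top [(0.56, array([174., 198.]), array([506., 398.]))]
scraper_mid scene [(0.69, array([387., 219.]), array([520., 405.]))]
scraper_tip top [(0.78, array([197., 209.]), array([465., 320.])), (0.25, array([284., 215.]), array([438.,  10.]))]
scraper_tip scene [(0.51, array([358., 216.]), array([481., 311.]))]
rest top [(0.67, array([167., 194.]), array([524., 425.])), (0.19, array([196., 209.]), array([465., 324.]))]
rest scene [(0.79, array([395., 221.]), array([521., 438.]))]
fan_box top [(0.69, array([171., 272.]), array([244., 416.])), (0.59, array([260., 154.]), array([662.,  89.]))]
fan_box scene [(0.79, array([362., 183.]), array([238., 415.])), (0.68, array([312., 256.]), array([664.,  99.]))]
fan_mouth top [(0.78, array([163., 295.]), array([170., 428.])), (0.66, array([262., 172.]), array([588.,  84.]))]
fan_mouth scene [(0.95, array([303., 228.]), array([591.,  83.])), (0.9, array([362., 162.]), array([169., 433.]))]
lamp_box top [(0.59, array([328., 147.]), array([ 681., -157.])), (0.45, array([373., 138.]), array([ 713., -322.]))]
lamp_box scene [(0.77, array(
[... 1289 characters left out ...]
398., 100.]))]
cup_mid scene [(0.49, array([297., 207.]), array([417., 104.]))]
tin_mid top [(0.66, array([288., 161.]), array([628., -10.]))]
tin_mid scene [(0.72, array([277., 244.]), array([629.,  -8.])), (0.24, array([387., 244.]), array([687., 332.]))]
saucer_mid top [(0.88, array([282., 217.]), array([432.,  15.]))]
saucer_mid scene [(0.58, array([274., 213.]), array([419.,  19.])), (0.3, array([176., 263.]), array([ 643., -317.]))]Traceback (most recent call last):
  File "<stdin>", line 6, in <module>
ValueError: it knows: ashpan_mid, bowl_mid, cup_mid, fan_box, fan_mouth, incense_mid, jar_mid, lamp_box, pot_mid, rest, saucer_mid, scraper_butt, scraper_mid, scraper_tip, tin_mid, tray
```

```bash
python3 - <<'E'
import cv2
p=cv2.imread('pics/top0.png')
a=cv2.resize(p[110:310,135:305],None,fx=4,fy=4,interpolation=cv2.INTER_CUBIC)[:600]
cv2.imwrite('pics/z1.png',a)
a=cv2.resize(p[100:250,230:430],None,fx=4,fy=4,interpolation=cv2.INTER_CUBIC)
cv2.imwrite('pics/z2.png',a)
E
```

```text
(no output)
```

View pics/z1.png

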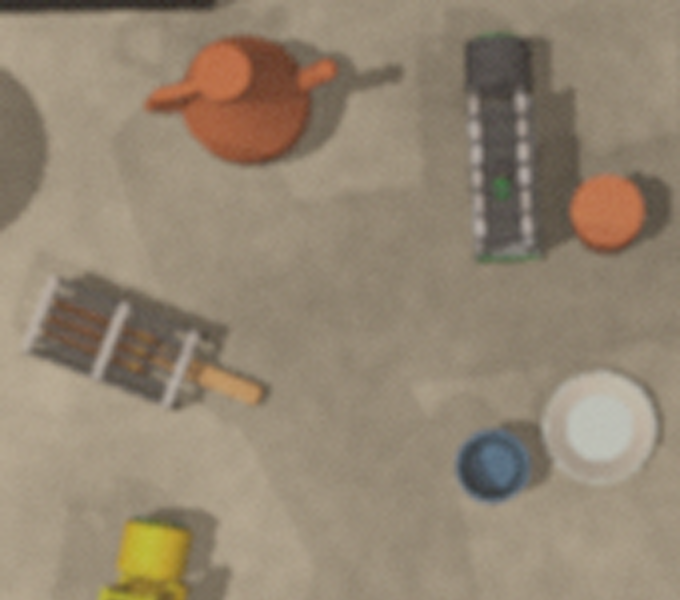

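View pics/z2.png

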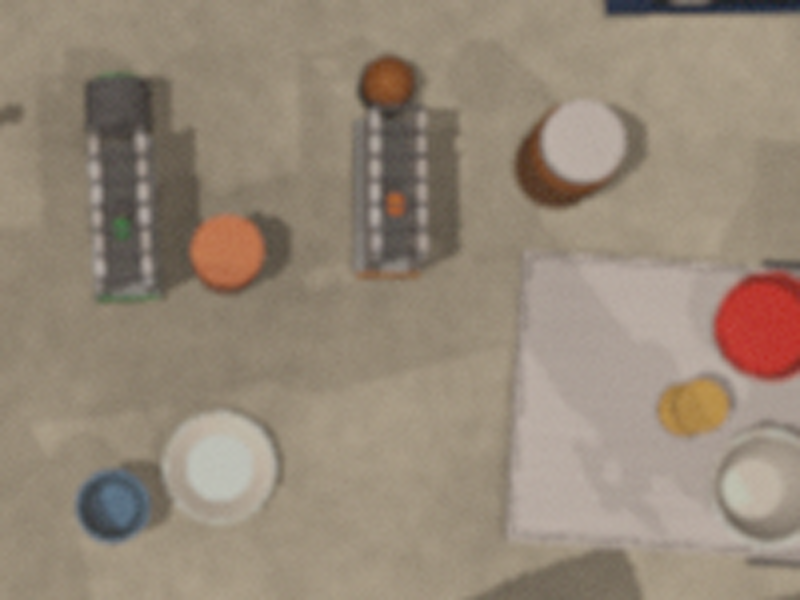

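The enlarged views confirm these positions. Next I'll measure the rest, fan unit, tray and tongue from depth.

```bash
python3 - <<'E'
from h import *
def rect(Q):
    (c,s,a)=cv2.minAreaRect(Q.astype(np.float32)); return np.round(c,1),np.round(s,1),round(a,1)
for cam in ['top','scene']:
    d=np.load(f'pics/{cam}0.npy');c=r.get_calibration(cam);P=cloud(c,d).reshape(-1,3)[(d>0).ravel()]
    tb=P[(P[:,0]>200)&(P[:,0]<700)&(abs(P[:,2])<6)]
    print(cam,'table z',np.median(tb[:,2]))
    def reg(x0,x1,y0,y1,z0,z1):
        m=(P[:,0]>x0)&(P[:,0]<x1)&(P[:,1]>y0)&(P[:,1]<y1)&(P[:,2]>z0)&(P[:,2]<z1);return P[m]
    for n,a in dict(rest_top=(430,610,345,520,36,56),tongue=(440,510,290,355,9,24),fan_roof=(570,800,50,140,90,115),fan_base=(570,800,30,160,12,130),lamp_roof=(570,820,-210,-100,90,115),tray=(300,620,-400,-220,2,12),trayrim=(300,620,-560,-220,9,20)).items():
        Q=reg(*a)
        if len(Q)>4: print(n,len(Q),rect(Q[:,:2]),np.round(np.median(Q[:,2]),1), np.round(Q[:,:2].min(0)),np.round(Q[:,:2].max(0)))
E
```

```text
top table z 0.4507159790152855
rest_top 471 (array([514.9, 432.5]), array([140.2,  72. ]), 67.7) 42.9 [459. 357.] [573. 510.]
tongue 73 (array([486.6, 326.2]), array([50.3, 42.3]), 67.3) 14.6 [459. 300.] [509. 355.]
fan_roof 237 (array([654.3,  88.1]), array([135. ,  45.8]), 2.0) 103.3 [586.  64.] [721. 113.]
fan_base 922 (array([682.1,  88.9]), array([196.,  60.]), 1.6) 50.3 [584.  58.] [780. 120.]
lamp_roof 267 (array([ 670.5, -148.8]), array([ 47.1, 133.7]), 89.1) 104.4 [ 604. -173.] [ 737. -125.]
tray 2585 (array([ 459.9, -310. ]), array([319.7, 179.8]), 0.1) 5.3 [ 300. -400.] [ 620. -220.]
trayrim 1344 (array([ 459.9, -392.6]), array([335.2, 317.8]), 89.6) 11.8 [ 301. -559.] [ 620. -225.]
scene table z -0.7335477184346928
rest_top 466 (array([521.2, 433.8]), array([138.6,  84.7]), 67.8) 40.9 [464. 357.] [584. 512.]
tongue 58 (array([480.3, 334.5]), array([49.8, 21. ]), 65.7) 14.7 [468. 309.] [496. 355.]
fan_roof 354 (array([659.2,  90.8]), array([136. ,  48.1]), 1.7) 102.1 [591.  66.] [728. 116.]
fan_base 1355 (array([687.7,  87.7]), array([198.9,  58.5]), 3.6) 57.3 [589.  58.] [788. 123.]
lamp_roof 341 (array([ 677. , -146.7]), array([ 45.7, 137.4]), 89.2) 102.8 [ 608. -170.] [ 746. -123.]
tray 1286 (array([ 460.1, -310.8]), array([319.4, 178.1]), 0.1) 3.9 [ 300. -400.] [ 620. -222.]
trayrim 742 (array([ 484.6, -413.8]), array([315.8, 280.6]), 85.1) 12.8 [ 332. -560.] [ 619. -245.]
```

```bash
cat >> h.py <<'E'
from scipy.spatial.transform import Rotation as Ro
def rows(*targets, down=True):
    s=r.sense();R0=Ro.from_euler('xyz',s['tcp_rot'],degrees=True);p0=np.array(s['tool_pos'])
    print('t',round(s['time'],2),'tcp',np.round(p0,1),np.round(s['tcp_rot'],1),'gap',round(s['finger_gap'],1),'j',np.round(s['joint_pos'],0))
    for x,y,z,yaw in targets:
        R=Ro.from_euler('xyz',[180,0,yaw],degrees=True)
        sh=R0.inv().apply(np.array([x,y,z])-p0)/1000
        print([round(float(v),4) for v in sh]+[round(float(v),3) for v in (R0.inv()*R).as_rotvec()])
E
python3 -c "
from h import *
rows((400,-200,260,2),(540,85,260,2))"
```

```text
t 1.65 tcp [ 219.7 -558.3  199. ] [-180.    -0.    21.5] gap 85.5 j [-73.   7.  85.   0.  87.  -5.]
[0.299, -0.2674, -0.061, -0.0, -0.0, 0.34]
[0.5336, -0.4814, -0.061, -0.0, -0.0, 0.34]
```

```bash
python3 -m crank '[[[0.299,-0.267,-0.061,0,0,0.34],[0.299,-0.267,-0.061,0,0,0.34],[0.299,-0.267,-0.061,0,0,0.34],[0.299,-0.267,-0.061,0,0,0.34],[0.299,-0.267,-0.061,0,0,0.34],[0.299,-0.267,-0.061,0,0,0.34],[0.299,-0.267,-0.061,0,0,0.34],[0.534,-0.481,-0.061,0,0,0.34],[0.534,-0.481,-0.061,0,0,0.34],[0.534,-0.481,-0.061,0,0,0.34]]]' 0
python3 -c "
from h import *
rows((540,85,260,2))"
```

```text
time: 2.9
tool_pos: [483.7, -30.3, 260.4]
tcp_rot: [180.0, -0.1, 2.0]
ft_force: [0.9, -0.9, -0.6]
finger_gap: 85.4
t 2.9 tcp [483.7 -30.3 260.4] [ 1.8e+02 -1.0e-01  2.0e+00] gap 85.4 j [-10. -12.  98.  -0.  94.  78.]
[0.0603, -0.1133, 0.0004, 0.0, -0.001, -0.0]
```

```bash
python3 -m crank '[[[0.06,-0.113,0,0,0,0],[0.06,-0.113,0,0,0,0],[0.06,-0.113,0,0,0,0],[0.06,-0.113,0,0,0,0]]]'
python3 - <<'E'
from h import *
c=r.get_calibration('wrist'); p,d=save('wrist','w1')
P=cloud(c,d).reshape(-1,3)[(d>0).ravel()]
print(np.round(r.sense()['tool_pos']), d.min(),d.max())
for z0,z1 in ((90,115),(15,24),(-5,6)):
    m=(P[:,2]>z0)&(P[:,2]<z1)&(P[:,0]>560)&(P[:,0]<810)&(P[:,1]>40)&(P[:,1]<140)
    print(z0,m.sum(),cv2.minAreaRect(P[m][:,:2].astype(np.float32)),np.median(P[m][:,2]))
print([(l['conf'],l['pixel'],atz(c,*l['pixel'],60)) for l in r.landmark_of('fan_mouth','wrist')])
print([(l['conf'],l['pixel'],atz(c,*l['pixel'],0)) for l in r.landmark_of('fan_box','wrist')])
E
```

```text
time: 3.4
tool_pos: [539.5, 84.8, 260.2]
tcp_rot: [180.0, -0.0, 2.1]
ft_force: [-0.4, -0.1, -0.9]
finger_gap: 85.4
[539.  84. 260.] 0.0 554.6024
90 2856 ((649.335205078125, 89.8475570678711), (121.03311157226562, 46.229061126708984), 1.7659865617752075) 103.06613843224042
15 2737 ((659.7638549804688, 90.26334381103516), (147.50198364257812, 60.33601379394531), 1.6288745403289795) 20.653897039134847
-5 5420 ((650.4300537109375, 89.87498474121094), (180.8691864013672, 99.93895721435547), 0.13201047480106354) 0.7769448445658327
[(0.86, [285.8, 129.8], array([589.57007273,  84.8545    ,  60.        ])), (0.56, [282.6, 69.2], array([653.57147508,  90.68277838,  60.        ]))]
[(0.65, [286.2, 69.6], array([661.00836691,  86.73651357,   0.        ]))]
```

View pics/w1.png

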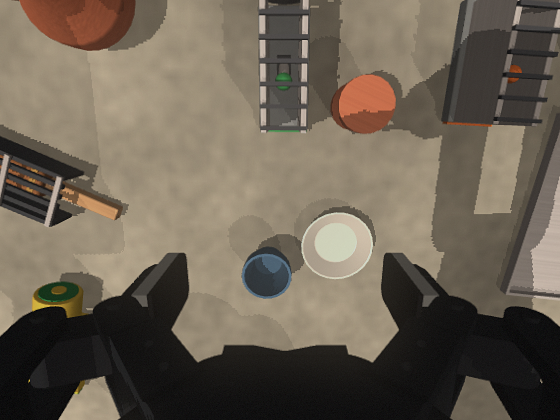

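The fan unit shows cleanly: front bar at about (285,130), green bat tip at (284,82). From that, the pivot is near (662,90) and the yaw is about 1.7°. Next is the hover over the tongue.

```bash
python3 - <<'E'
from h import *
rows((460,305,200,67.7))
E
```

```text
t 3.55 tcp [539.5  83.3 260.7] [ 1.8e+02 -1.0e-01  1.9e+00] gap 85.6 j [ 3. -2. 89. -0. 93. 92.]
[-0.0723, -0.2243, 0.0604, 0.001, -0.001, -1.149]
```

```bash
python3 -m crank '[[[-0.072,-0.224,0.06,0,0,-1.149],[-0.072,-0.224,0.06,0,0,-1.149],[-0.072,-0.224,0.06,0,0,-1.149],[-0.072,-0.224,0.06,0,0,-1.149],[-0.072,-0.224,0.06,0,0,-1.149],[-0.072,-0.224,0.06,0,0,-1.149],[-0.072,-0.224,0.06,0,0,-1.149],[-0.072,-0.224,0.06,0,0,-1.149]]]'
python3 - <<'E'
from h import *
c=r.get_calibration('wrist'); p,d=save('wrist','w2')
P=cloud(c,d);P[d==0]=np.nan
P=P.reshape(-1,3)
def rect(m): return [np.round(v,1) for v in cv2.minAreaRect(P[m][:,:2].astype(np.float32))],np.median(P[m][:,2]),m.sum()
u=np.array([np.cos(np.radians(67.7)),np.sin(np.radians(67.7))])
q=(P[:,:2]-np.array([515,432]))@u
w=(P[:,:2]-np.array([515,432]))@np.array([-u[1],u[0]])
print('rest',rect((P[:,2]>38)&(P[:,2]<52)&(abs(q)<100)&(abs(w)<60)))
print('tongue',rect((P[:,2]>11)&(P[:,2]<20)&(q<-78)&(q>-160)&(abs(w)<30)))
for n,z in (('scraper_tip',8),('scraper_mid',12)):
  print([(n,l['conf'],l['pixel'],atz(c,*l['pixel'],z)) for l in r.landmark_of(n,'wrist')])
rows()
E
```

```text
time: 4.55
tool_pos: [460.7, 303.9, 200.8]
tcp_rot: [179.9, -0.0, 67.4]
ft_force: [-0.3, 0.8, 0.4]
finger_gap: 85.4
rest ([array([508.3, 415.1]), array([96.2, 72.5]), np.float64(67.8)], np.float64(43.06126633596344), np.int64(4800))
tongue ([array([477.4, 335.1]), array([50. , 17.8]), np.float64(67.3)], np.float64(16.589718798447166), np.int64(782))
[('scraper_tip', 0.64, [288.6, 162.8], array([469.93653514, 315.13351935,   8.        ]))]
[('scraper_mid', 0.86, [291.1, 72.3], array([508.88974169, 402.92943523,  12.        ]))]
t 4.7 tcp [460.5 304.3 200.6] [179.9  -0.   67.5] gap 85.1 j [28. -0. 93. -0. 87. 51.]
```

View pics/w2.png

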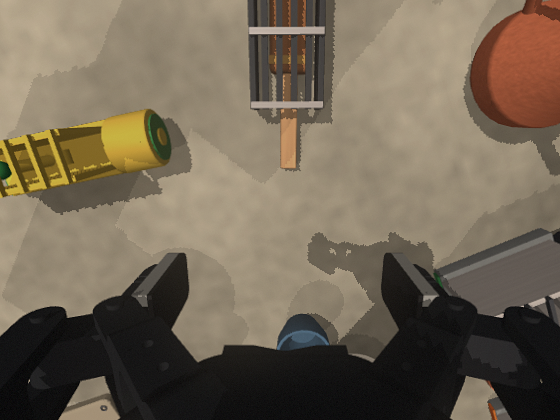

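The tongue (pixels 281–297, rows 108–168) is well centred. The yellow unit and the pot are clear of the gripper.

```bash
python3 - <<'E'
from h import *
rows((476.5,333,60,67.5),(476.5,333,20,67.5),(476.5,333,4,67.5))
E
```

```text
t 4.7 tcp [460.5 304.3 200.6] [179.9  -0.   67.5] gap 85.1 j [28. -0. 93. -0. 87. 51.]
[0.0326, 0.0035, 0.1406, 0.002, -0.0, 0.001]
[0.0326, 0.0035, 0.1806, 0.002, -0.0, 0.001]
[0.0325, 0.0034, 0.1966, 0.002, -0.0, 0.001]
```

```bash
python3 -m crank '[[[0.0325,0.0035,0.05,0,0,0],[0.0325,0.0035,0.1,0,0,0],[0.0325,0.0035,0.14,0,0,0],[0.0325,0.0035,0.165,0,0,0],[0.0325,0.0035,0.18,0,0,0],[0.0325,0.0035,0.19,0,0,0],[0.0325,0.0035,0.1955,0,0,0],[0.0325,0.0035,0.196,0,0,0]]]'
python3 -m crank '[[[0,0,0,0,0,0],[0,0,0,0,0,0],[0,0,0,0,0,0],[0,0,0,0,0,0],[0,0,0,0,0,0]]]' 1 60
python3 -c "
from h import *
save('wrist','w3');rows()"
```

```text
time: 5.7
tool_pos: [476.9, 333.1, 5.0]
tcp_rot: [179.9, -0.0, 67.5]
ft_force: [-0.4, -0.2, 0.2]
finger_gap: 85.7
time: 6.32
tool_pos: [476.9, 333.1, 5.1]
tcp_rot: [179.9, -0.0, 67.5]
ft_force: [0.1, 0.1, -0.4]
finger_gap: 0.2
t 6.38 tcp [476.9 333.1   5. ] [179.9  -0.   67.5] gap -0.2 j [30. 15. 98. -0. 67. 52.]
```

View pics/w3.png

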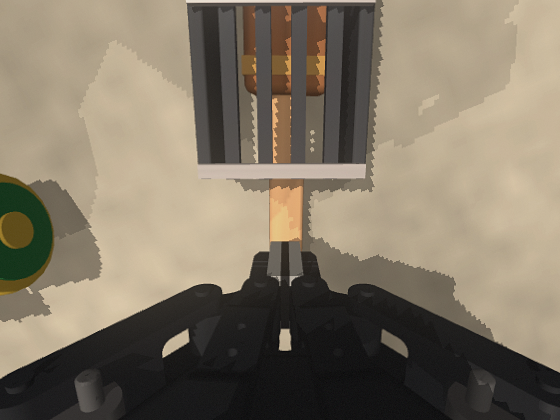

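```bash
python3 - <<'E'
from h import *
c=r.get_calibration('wrist'); d=np.load('pics/w3.npy')
for v in (200,220,230,238,242,246,250,255,260,268,280): print(v,d[v,285],np.round(atd(c,285,v,d[v,285]),1) , np.round(atd(c,275,v,d[v,275]),1))
print(c['cam_to_world'][:3,3])
E
```

```text
200 169.52304 [485.4 354.6  16.7] [480.6 356.7  17.3]
220 172.82793 [481.1 344.3  16.3] [476.2 346.3  16.2]
230 174.59453 [479. 339.  16.] [474.1 341.4  17. ]
238 175.31293 [477.3 335.   16.4] [472.4 337.2  16.9]
242 146.97327 [480.5 342.9  43.5] [476.2 344.5  43.3]
246 142.58554 [480.4 342.8  48. ] [476.3 344.5  47.9]
250 137.56186 [480.5 343.1  53.2] [476.6 344.6  52.8]
255 132.26495 [480.6 343.3  58.6] [476.6 344.3  57.3]
260 128.77701 [480.4 342.8  62.3] [476.9 344.7  63.2]
268 121.39195 [480.5 343.1  69.9] [477.  344.4  69.6]
280 116.20475 [479.8 341.4  75.8] [477.5 344.9  80.2]
[501.21594804 394.01178324 180.8016403 ]
```

```bash
python3 - <<'E'
import cv2
p=cv2.imread('pics/w3.png')
cv2.imwrite('pics/z3.png',cv2.resize(p[170:300,210:360],None,fx=4,fy=4,interpolation=cv2.INTER_CUBIC))
E
```

```text
(no output)
```

View pics/z3.png

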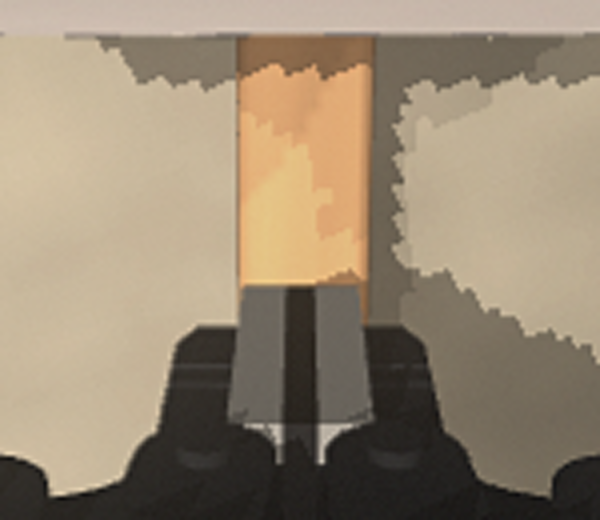

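The jaws shut on nothing: gap 0. In the wrist depth the fingertips seem to end at z≈43, well above the tongue, although the TCP reads z=5. I'll check this with the scene camera.

```bash
python3 - <<'E'
from h import *
p,d=save('scene','s3')
cv2.imwrite('pics/z4.png',cv2.resize(p[130:260,290:440],None,fx=4,fy=4,interpolation=cv2.INTER_CUBIC))
c=r.get_calibration('scene');P=cloud(c,d)
u=np.array([.383,.924])
q=P[...,:2]-np.array([477,333])
m=(np.hypot(q[...,0],q[...,1])<35)&(P[...,2]>22)&(P[...,2]<150)&(d>0)
print(m.sum(),np.percentile(P[m][:,2],[0,2,10,50]))
E
```

```text
140 [ 38.62013393  39.64206929  49.31631525 107.85069287]
```

View pics/z4.png

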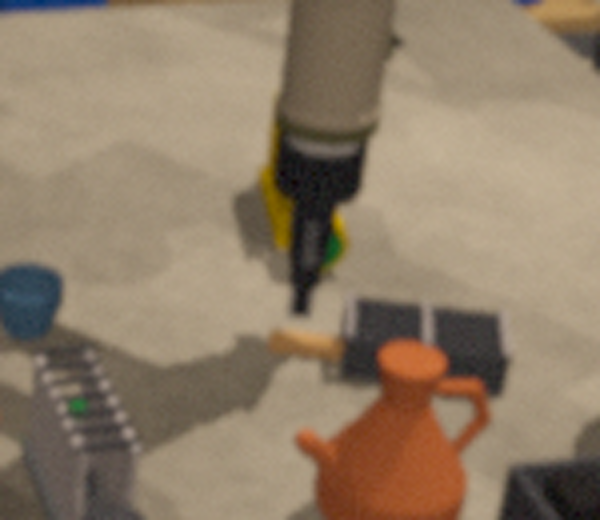

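The scene camera agrees: the real fingertips end about 35 mm short of the reported TCP, at z≈39. I'll allow for this offset: open, go 33 mm lower and watch the force.

```bash
python3 -m crank '[[[0,0,0,0,0,0],[0,0,0,0,0,0],[0,0,0,0,0,0],[0,0,0.012,0,0,0],[0,0,0.022,0,0,0],[0,0,0.028,0,0,0],[0,0,0.033,0,0,0],[0,0,0.033,0,0,0]]]' 0.3 60
python3 -m crank '[[[0,0,0,0,0,0],[0,0,0,0,0,0],[0,0,0,0,0,0],[0,0,0,0,0,0],[0,0,0,0,0,0]]]' 1 60
python3 -c "
from h import *
save('wrist','w4');rows()"
```

```text
time: 7.42
tool_pos: [476.6, 332.9, -28.6]
tcp_rot: [179.9, 0.0, 67.5]
ft_force: [0.8, 0.1, -0.1]
finger_gap: 60.0
time: 8.05
tool_pos: [477.1, 333.1, -28.0]
tcp_rot: [179.9, -0.0, 67.5]
ft_force: [-0.1, -0.1, 5.4]
finger_gap: 16.3
t 8.1 tcp [477.1 333.1 -27.9] [179.9  -0.   67.5] gap 16.2 j [30. 17. 99. -0. 63. 52.]
```

View pics/w4.png

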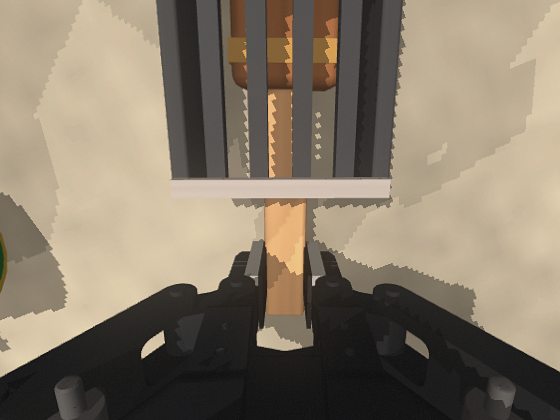

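The tongue is gripped (gap 16 mm, pads on both sides of it at rows 240–310). I'll draw it straight out.

```bash
python3 -m crank '[[[-0.005,0,-0.0015,0,0,0],[-0.02,0,-0.0015,0,0,0],[-0.04,0,-0.0015,0,0,0],[-0.06,0,-0.0015,0,0,0],[-0.08,0,-0.0015,0,0,0],[-0.1,0,-0.0015,0,0,0],[-0.12,0,-0.0015,0,0,0],[-0.14,0,-0.0015,0,0,0],[-0.152,0,-0.0015,0,0,0],[-0.152,0,-0.0015,0,0,0]]]' 
python3 -c "
from h import *
save('wrist','w5');rows()"
```

```text
time: 9.35
tool_pos: [418.3, 191.8, -26.9]
tcp_rot: [179.9, -0.0, 67.5]
ft_force: [0.2, 0.1, -1.2]
finger_gap: 16.2
t 9.4 tcp [418.9 192.4 -26.6] [ 1.799e+02 -1.000e-01  6.750e+01] gap 15.9 j [ 18.  -0. 118.  -0.  62.  41.]
```

View pics/w5.png

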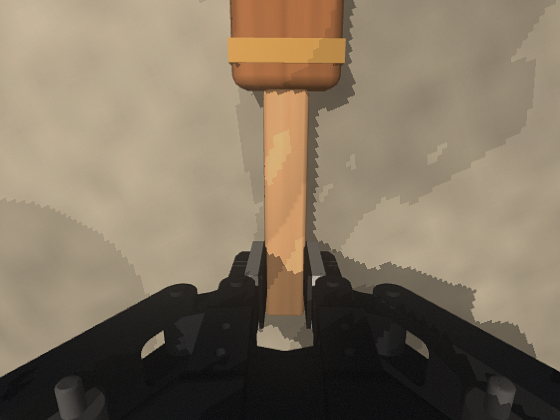

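The scraper slid out, handle and all. Lower it, let go and lift.

```bash
python3 -m crank '[[[0,0,0.0015,0,0,0],[0,0,0.0015,0,0,0]]]' 
python3 -m crank '[[[0,0,0,0,0,0],[0,0,0,0,0,0],[0,0,0,0,0,0],[0,0,-0.02,0,0,0],[0,0,-0.06,0,0,0],[0.03,0,-0.12,0,0,0],[0.05,0,-0.18,0,0,0],[0.05,0,-0.2,0,0,0],[0.05,0,-0.2,0,0,0]]]' 0.3
python3 - <<'E'
from h import *
c=r.get_calibration('wrist'); p,d=save('wrist','w6')
P=cloud(c,d);P[d==0]=np.nan;P=P.reshape(-1,3)
def rect(m): return [np.round(v,1) for v in cv2.minAreaRect(P[m][:,:2].astype(np.float32))],np.median(P[m][:,2]),m.sum()
u=np.array([np.cos(np.radians(67.5)),np.sin(np.radians(67.5))]);o=np.array([427.3,212.8]) 
q=(P[:,:2]-o)@u;w=(P[:,:2]-o)@np.array([-u[1],u[0]])
A=(P[:,2]>8)&(abs(w)<40)
print('all',rect(A&(P[:,2]<35)&(q>-90)&(q<200)))
print('handle',rect(A&(P[:,2]>19)&(P[:,2]<30)&(q>20)&(q<180)))
print('tongue',rect(A&(P[:,2]>11)&(P[:,2]<19)&(q>-60)&(q<45)))
for n,z in (('scraper_tip',8),('scraper_mid',12),('scraper_butt',12),('rest',0)):
  print([(n,l['conf'],l['pixel'],np.round(atz(c,*l['pixel'],z))) for l in r.landmark_of(n,'wrist')])
rows()
E
```

```text
time: 9.65
tool_pos: [419.3, 192.8, -28.0]
tcp_rot: [179.8, -0.1, 67.5]
ft_force: [0.5, -0.6, 0.7]
finger_gap: 16.1
time: 10.78
tool_pos: [439.5, 240.0, 174.8]
tcp_rot: [179.6, -0.3, 67.5]
ft_force: [-0.7, -0.2, -0.2]
finger_gap: 59.7
all ([array([448.8, 263.8]), array([290. ,  71.8]), np.float64(68.9)], np.float64(24.299201531980657), np.int64(6227))
handle ([array([461.7, 305.9]), array([151.6,  70.8]), np.float64(66.3)], np.float64(24.67733791075085), np.int64(4399))
tongue ([array([427.1, 213.2]), array([89.4, 17.6]), np.float64(67.1)], np.float64(16.73919439961884), np.int64(1349))
[('scraper_tip', 0.95, [283.1, 246.0], array([409., 170.,   8.]))]
[('scraper_mid', 0.6, [282.2, 156.2], array([447., 265.,  12.]))]
[('scraper_butt', 0.61, [282.8, 52.3], array([486., 357.,  12.]))]
[]
t 11.03 tcp [436.7 238.3 170. ] [1.80e+02 1.00e-01 6.75e+01] gap 59.9 j [ 23.  -8. 103.  -0.  84.  45.]
```

View pics/w6.png

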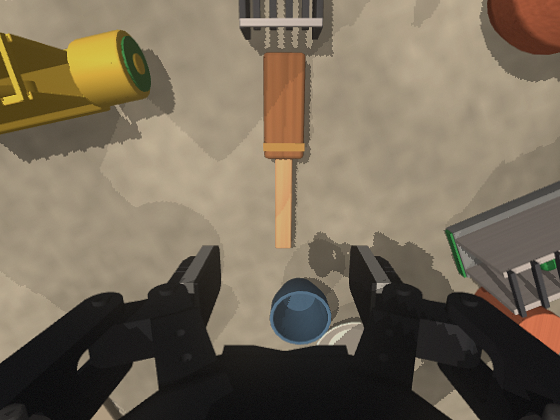

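Step 1 looks met: the whole scraper lies clear of the mouth (tip at (283,247), butt at (283,52)). I'll get its exact line and regrasp it by the handle.

```bash
python3 - <<'E'
from h import *
s=r.sense();c=r.get_calibration('wrist'); p,d=save('wrist','w7')
P=cloud(c,d);P[d==0]=np.nan;P=P.reshape(-1,3)
def rect(m): return [np.round(v,1) for v in cv2.minAreaRect(P[m][:,:2].astype(np.float32))],np.median(P[m][:,2]),m.sum()
u=np.array([np.cos(np.radians(67.3)),np.sin(np.radians(67.3))]);o=np.array([449,263]) 
q=(P[:,:2]-o)@u;w=(P[:,:2]-o)@np.array([-u[1],u[0]])
A=(abs(w)<25)
print('handle',rect(A&(P[:,2]>19)&(P[:,2]<27)&(q>5)&(q<97)))
print('tongue',rect(A&(P[:,2]>10)&(P[:,2]<20)&(q>-105)&(q<-8)))
for lo,hi in ((-105,-8),):
  m=A&(P[:,2]>10)&(P[:,2]<20); print('tip q',np.nanpercentile(q[m],[0,1]), 'w',np.median(w[m&(q>lo)&(q<hi)]))
m=A&(P[:,2]>20)&(P[:,2]<27)&(q>-20); print('handle q',np.percentile(q[m],[0.5,1,99]),'w',np.median(w[m&(q<95)]))
g=o+48*u
rows((g[0],g[1],60,67.3),(g[0],g[1],-27,67.3))
E
```

```text
handle ([array([468. , 310.4]), array([91.8, 40.4]), np.float64(67.3)], np.float64(24.725141798246568), np.int64(4252))
tongue ([array([427.4, 213.4]), array([91.4, 17.2]), np.float64(67.2)], np.float64(16.71898737226104), np.int64(1395))
tip q [-190.18888389 -188.72918256] w 1.001526974319648
handle q [ 0.21693441  1.35186969 97.92205018] w 0.7059246707417294
t 11.07 tcp [436.8 238.4 170.2] [1.80e+02 1.00e-01 6.75e+01] gap 59.5 j [ 23.  -8. 103.  -0.  84.  45.]
[0.0755, 0.0019, 0.1102, 0.001, 0.001, 0.003]
[0.0756, 0.0019, 0.1972, 0.001, 0.001, 0.003]
```

```bash
python3 -m crank '[[[0.0755,0.001,0.04,0,0,0.003],[0.0755,0.001,0.08,0,0,0.003],[0.0755,0.001,0.12,0,0,0.003],[0.0755,0.001,0.155,0,0,0.003],[0.0755,0.001,0.18,0,0,0.003],[0.0755,0.001,0.19,0,0,0.003],[0.0755,0.001,0.196,0,0,0.003],[0.0755,0.001,0.197,0,0,0.003]]]' 0.15
python3 -m crank '[[[0,0,0,0,0,0],[0,0,0,0,0,0],[0,0,0,0,0,0],[0,0,0,0,0,0],[0,0,0,0,0,0]]]' 1 80
python3 -c "
from h import *
save('wrist','w8');rows()"
```

```text
time: 12.08
tool_pos: [467.1, 307.7, -26.4]
tcp_rot: [179.9, 0.0, 67.3]
ft_force: [0.2, 0.6, -0.1]
finger_gap: 72.3
time: 12.7
tool_pos: [468.2, 308.3, -24.9]
tcp_rot: [179.9, -0.1, 67.3]
ft_force: [-1.0, -1.2, 6.6]
finger_gap: 38.1
t 12.75 tcp [468.2 308.3 -24.9] [ 1.799e+02 -1.000e-01  6.730e+01] gap 38.2 j [ 28.  14. 103.  -0.  63.  51.]
```

View pics/w8.png

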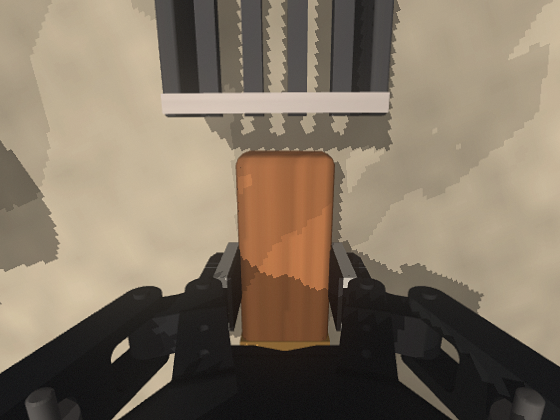

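The handle is held (gap 38). Lift it, then swing to the fan axis.

```bash
python3 -m crank '[[[0,0,-0.015,0,0,0],[0,0,-0.05,0,0,0],[0,0,-0.1,0,0,0],[0,0,-0.135,0,0,0],[0,0,-0.135,0,0,0]]]'
python3 -c "
from h import *
rows((430,180,110,125),(408.8,82.8,110,181.7))"
```

```text
time: 13.38
tool_pos: [470.5, 309.7, 115.2]
tcp_rot: [179.6, -0.4, 67.3]
ft_force: [0.2, -0.7, -2.2]
finger_gap: 38.1
t 13.38 tcp [470.5 309.7 115.2] [179.6  -0.4  67.3] gap 38.1 j [28.  4. 98. -0. 78. 51.]
[-0.1353, 0.0126, 0.0043, 0.011, -0.003, -1.007]
[-0.2332, 0.0306, 0.0037, 0.013, 0.003, -1.996]
```

```bash
python3 -m crank '[[[-0.03,0.003,0.004,0,0,-0.18],[-0.06,0.006,0.004,0,0,-0.36],[-0.09,0.009,0.004,0,0,-0.54],[-0.12,0.012,0.004,0,0,-0.72],[-0.145,0.015,0.004,0,0,-0.9],[-0.165,0.018,0.004,0,0,-1.08],[-0.185,0.021,0.004,0,0,-1.26],[-0.205,0.025,0.004,0,0,-1.44],[-0.22,0.028,0.004,0.006,0,-1.62],[-0.23,0.03,0.004,0.01,0.002,-1.8]]]'
python3 -c "
from h import *
rows((408.8,82.8,110,181.7))"
```

```text
time: 14.62
tool_pos: [408.4, 85.2, 108.6]
tcp_rot: [179.9, -0.0, 170.8]
ft_force: [0.1, 0.1, -1.2]
finger_gap: 37.9
t 14.62 tcp [408.4  85.2 108.6] [179.9  -0.  170.8] gap 37.9 j [  5. -19. 119.   0.  79. -76.]
[-0.0008, -0.0023, -0.0014, 0.001, -0.001, -0.191]
```

```bash
python3 -m crank '[[[-0.001,-0.002,0,0,0,-0.191],[-0.001,-0.002,0,0,0,-0.191],[-0.001,-0.002,0,0,0,-0.191],[-0.001,-0.002,0,0,0,-0.191]]]'
python3 - <<'E'
from h import *
rows((408.8,82.8,110,181.7),(408.8,82.8,37,181.7))
p,d=save('top','t9'); 
cv2.imwrite('pics/t9z.png',cv2.resize(p[100:260,200:350],None,fx=4,fy=4,interpolation=cv2.INTER_CUBIC)[:600])
p2,d2=save('scene','s9');cv2.imwrite('pics/s9z.png',cv2.resize(p2[150:300,240:400],None,fx=4,fy=4,interpolation=cv2.INTER_CUBIC)[:600])
c=r.get_calibration('top');P=cloud(c,d);P=P[d>0]
m=(P[:,0]>470)&(P[:,0]<580)&(P[:,1]>50)&(P[:,1]<125)&(P[:,2]>110)&(P[:,2]<170)
Q=P[m];print(m.sum(),np.percentile(Q,[0,2,50,98,100],axis=0))
E
```

```text
time: 15.12
tool_pos: [408.9, 83.3, 108.4]
tcp_rot: [179.9, -0.0, -178.4]
ft_force: [0.1, 0.2, -1.1]
finger_gap: 37.6
t 15.12 tcp [408.9  83.3 108.4] [ 179.9   -0.  -178.4] gap 37.6 j [  4. -19. 119.   0.  79. -87.]
[0.0001, -0.0005, -0.0016, 0.001, -0.001, -0.002]
[0.0, -0.0006, 0.0714, 0.001, -0.001, -0.002]
140 [[474.89948206  74.67184244 134.2994137 ]
 [475.09748123  74.82258389 142.19201601]
 [511.81329677  83.99572094 149.08537513]
 [554.26621613  93.40124882 155.46512631]
 [554.36953222  93.69010066 156.513759  ]]
```

View pics/t9z.png

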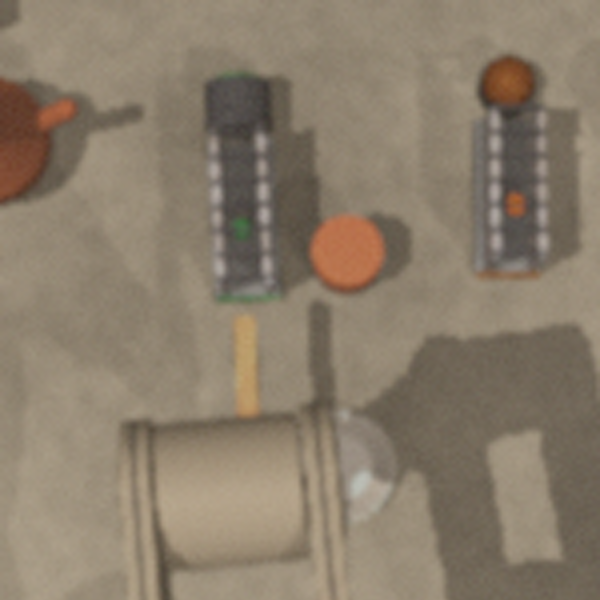

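View pics/s9z.png

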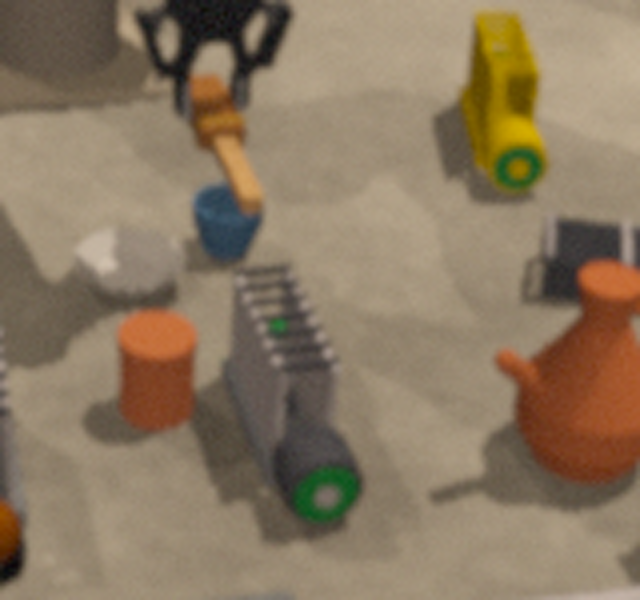

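The tongue lines up with the green unit in both views (top view: tongue at (245,365), slot centre at (243,200)). I'll check its pitch before going in.

```bash
python3 - <<'E'
from h import *
for cam,f in (('top','t9'),('scene','s9')):
    d=np.load(f'pics/{f}.npy');c=r.get_calibration(cam);P=cloud(c,d);P=P[d>0]
    m=(P[:,0]>470)&(P[:,0]<575)&(P[:,1]>70)&(P[:,1]<105)&(P[:,2]>120)&(P[:,2]<170)
    Q=P[m];k=np.polyfit(Q[:,0],Q[:,2],1);print(cam,m.sum(),'pitch rad',k[0],'z@480,560',np.polyval(k,[480,560]),'yaw',np.degrees(np.arctan(np.polyfit(Q[:,0],Q[:,1],1))[0]),Q[:,0].max())
E
```

```text
top 140 pitch rad -0.025784110953726153 z@480,560 [149.88568402 147.82295515] yaw 1.8266836471795849 554.3695322177226
scene 122 pitch rad -0.051372629820867044 z@480,560 [147.79226161 143.68245122] yaw 2.8546088516745867 562.5629379036027
```

```bash
python3 -m crank '[[[0,-0.0005,0.03,0,0,0],[0,-0.0005,0.055,0,0,0],[0,-0.0005,0.07,0,0,0],[0,-0.0005,0.07,0,0,0],[0,-0.0005,0.07,0,0,0]]]'
python3 -m crank '[[[-0.02,0,0,0,0,0],[-0.04,0,0,0,0,0],[-0.05,0,0,0,0,0],[-0.05,0,0,0,0,0]]]'
python3 - <<'E'
from h import *
rows((522,86,38,181.7))
p2,d2=save('scene','s10');cv2.imwrite('pics/s10z.png',cv2.resize(p2[150:300,240:400],None,fx=4,fy=4,interpolation=cv2.INTER_CUBIC)[:600])
E
```

```text
time: 15.85
tool_pos: [409.7, 82.9, 39.5]
tcp_rot: [179.9, 0.0, -178.4]
ft_force: [0.4, -0.3, -0.8]
finger_gap: 37.7
time: 16.35
tool_pos: [460.4, 84.3, 40.2]
tcp_rot: [179.9, 0.1, -178.4]
ft_force: [-0.8, -0.5, -1.5]
finger_gap: 38.3
t 16.35 tcp [460.4  84.3  40.2] [ 1.799e+02  1.000e-01 -1.784e+02] gap 38.3 j [  4.  -5. 115.   0.  70. -88.]
[-0.0616, -0.0001, 0.0023, 0.001, 0.002, -0.001]
```

View pics/s10z.png

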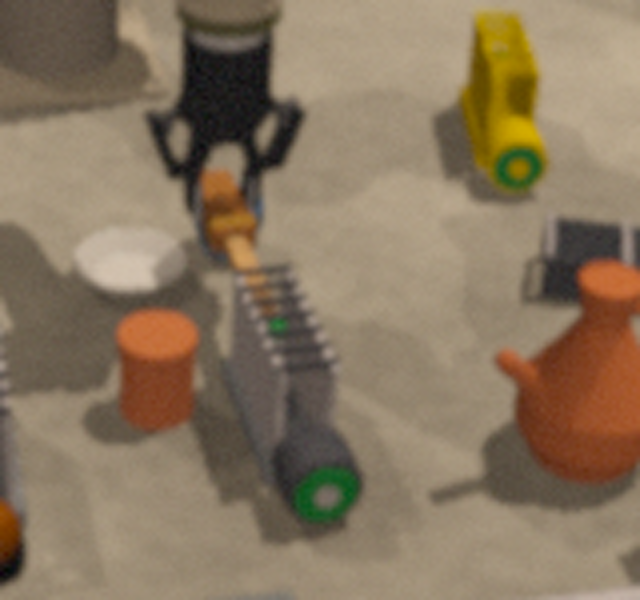

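The tongue is inside the guard and just short of the green tip, at about (278,326). Now push it over.

```bash
python3 -m crank '[[[-0.012,0,0.001,0,0,0],[-0.024,0,0.002,0,0,0],[-0.036,0,0.002,0,0,0],[-0.048,0,0.002,0,0,0],[-0.056,0,0.002,0,0,0],[-0.062,0,0.002,0,0,0],[-0.062,0,0.002,0,0,0],[-0.062,0,0.002,0,0,0]]]'
python3 - <<'E'
from h import *
rows((410,83,40,181.7))
p2,d2=save('scene','s11');cv2.imwrite('pics/s11z.png',cv2.resize(p2[150:300,240:400],None,fx=4,fy=4,interpolation=cv2.INTER_CUBIC)[:600])
E
```

```text
time: 17.4
tool_pos: [521.4, 86.1, 37.8]
tcp_rot: [179.9, 0.0, -178.4]
ft_force: [-0.7, 0.6, -2.3]
finger_gap: 38.1
t 17.4 tcp [521.4  86.1  37.8] [ 179.9    0.  -178.4] gap 38.1 j [  4.   4. 106.   0.  70. -88.]
[0.1114, 0.0, -0.0023, 0.001, 0.0, -0.001]
```

View pics/s11z.png

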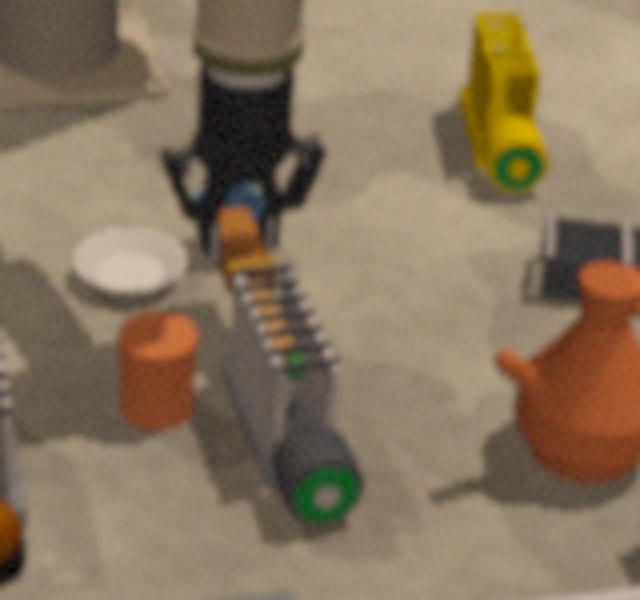

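The green tip has moved from (278,326) to (295,365), so the bat has snapped over. Retract straight back.

```bash
python3 -m crank '[[[0.02,0,0,0,0,0],[0.045,0,-0.001,0,0,0],[0.07,0,-0.002,0,0,0],[0.095,0,-0.002,0,0,0],[0.111,0,-0.002,0,0,0],[0.111,0,-0.002,0,0,0],[0.111,0,-0.03,0,0,0],[0.111,0,-0.07,0,0,0],[0.111,0,-0.1,0,0,0],[0.111,0,-0.1,0,0,0]]]'
python3 - <<'E'
from h import *
rows()
p2,d2=save('scene','s12');cv2.imwrite('pics/s12z.png',cv2.resize(p2[150:300,240:400],None,fx=4,fy=4,interpolation=cv2.INTER_CUBIC)[:600])
p,d=np.load('pics/t9.npy'),0
T=cloud(r.get_calibration('top'),np.load('pics/t9.npy'))
for cam,f in (('scene','scene0'),('top','t9')):
    d=np.load(f'pics/{f}.npy');P=cloud(r.get_calibration(cam),d);P=P[d>0]
    fl=P[(P[:,2]>1.5)&(P[:,2]<9)&(P[:,0]>320)&(P[:,0]<640)&(P[:,1]>-400)&(P[:,1]<-230)]
    rm=P[(P[:,2]>10.5)&(P[:,2]<17)&(P[:,0]>320)&(P[:,0]<640)&(P[:,1]>-400)&(P[:,1]<-230)]
    print(cam,len(rm),np.percentile(rm,[1,50,99],axis=0).round())
E
```

```text
time: 18.7
tool_pos: [413.2, 83.0, 140.8]
tcp_rot: [179.9, 0.4, -178.4]
ft_force: [0.1, -0.3, -1.8]
finger_gap: 38.1
t 18.7 tcp [413.2  83.  140.8] [ 179.9    0.4 -178.4] gap 38.1 j [  4. -20. 117.   0.  83. -87.]
scene 143 [[ 355. -399.   11.]
 [ 470. -298.   13.]
 [ 617. -249.   17.]]
top 276 [[ 352. -398.   11.]
 [ 488. -315.   12.]
 [ 620. -251.   17.]]
```

View pics/s12z.png

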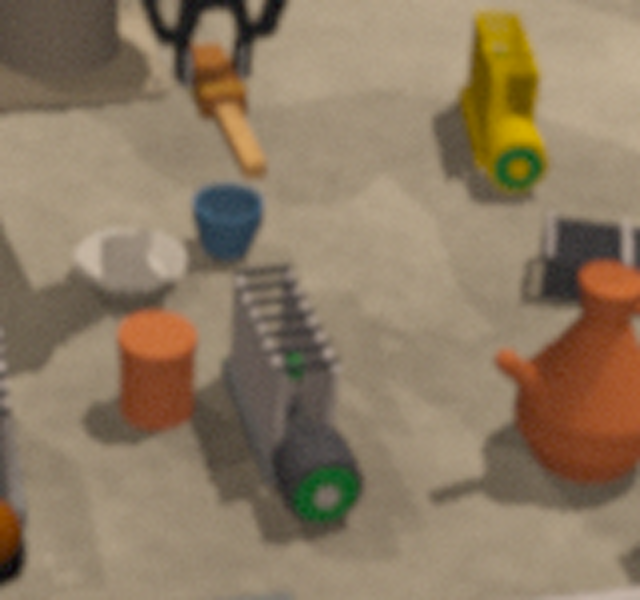

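The fan stays on (tip at (295,365)), and the cup, saucer and tin haven't moved. Next I'll work out the tray pose.

```bash
python3 - <<'E'
from h import *
c=r.get_calibration('top')
a=atz(c,361.25,163.75,14);b=atz(c,357.5,235,14);print(a,b,np.degrees(np.arctan2(a[1]-b[1],a[0]-b[0])),np.hypot(*(a-b)[:2]))
d=np.load('pics/top0.npy');P=cloud(c,d);
# rim +y edge line fit
Q=P[(d>0)&(P[...,2]>9)&(P[...,2]<18)&(P[...,0]>370)&(P[...,0]<580)&(P[...,1]>-275)&(P[...,1]<-235)]
k=np.polyfit(Q[:,0],Q[:,1],1);print(len(Q),'rim line yaw',np.degrees(np.arctan(k[0])),'y at 475',np.polyval(k,475))
d=np.load('pics/scene0.npy');P=cloud(r.get_calibration('scene'),d);
Q=P[(d>0)&(P[...,2]>9)&(P[...,2]<18)&(P[...,0]>370)&(P[...,0]<580)&(P[...,1]>-275)&(P[...,1]<-235)]
k=np.polyfit(Q[:,0],Q[:,1],1);print(len(Q),'rim line yaw',np.degrees(np.arctan(k[0])),'y at 475',np.polyval(k,475))
E
```

```text
[ 617.57624263 -273.15073373   14.        ] [ 361.95124837 -252.46364774   14.        ] -4.626719966067245 256.46070500894587
99 rim line yaw -2.817904583605755 y at 475 -261.3787830154821
51 rim line yaw -3.7572071270587077 y at 475 -257.4020617399081
```

```bash
python3 -c "
from h import *
rows((434,-327,130,176),(434,-327,60,176))"
```

```text
t 18.75 tcp [411.7  82.9 138.6] [ 179.9    0.2 -178.4] gap 38.1 j [  4. -20. 117.   0.  83. -87.]
[-0.0107, -0.4104, 0.008, 0.002, 0.003, 0.098]
[-0.0104, -0.4105, 0.078, 0.002, 0.003, 0.098]
```

```bash
python3 -m crank '[[[-0.001,-0.03,0.008,0,0,0],[-0.003,-0.08,0.008,0,0,0.02],[-0.004,-0.14,0.008,0,0,0.04],[-0.006,-0.2,0.008,0,0,0.06],[-0.008,-0.26,0.008,0,0,0.08],[-0.01,-0.32,0.008,0,0,0.098],[-0.01,-0.37,0.008,0,0,0.098],[-0.0105,-0.4,0.008,0,0,0.098],[-0.0105,-0.41,0.03,0,0,0.098],[-0.0105,-0.41,0.06,0,0,0.098]]]'
python3 -m crank '[[[0,0,0,0,0,0],[0,0,0,0,0,0]]]'
python3 - <<'E'
from h import *
c=r.get_calibration('wrist');save('wrist','w13');p,d=save('top','t13');cv2.imwrite('pics/t13z.png',cv2.resize(p[120:270,300:480],None,fx=4,fy=4,interpolation=cv2.INTER_CUBIC))
rows((434,-327,-20,176))
ct=r.get_calibration('top')
P=cloud(ct,d);m=(d>0)&(P[...,2]>60)&(P[...,2]<115)&(P[...,0]>500)&(P[...,0]<620)&(P[...,1]>-370)&(P[...,1]<-290);Q=P[m];print(m.sum(),Q.min(0),Q.max(0),np.median(Q,0))
E
```

```text
time: 20.0
tool_pos: [433.6, -327.5, 75.9]
tcp_rot: [179.9, 0.1, 175.9]
ft_force: [-0.2, -0.9, -1.3]
finger_gap: 37.9
time: 20.25
tool_pos: [433.3, -327.2, 75.3]
tcp_rot: [179.8, 0.1, 175.9]
ft_force: [0.4, -0.2, -0.8]
finger_gap: 38.3
t 20.35 tcp [ 434.3 -327.9   76.9] [179.9   0.2 175.9] gap 38.0 j [ -43.    4.  102.    0.   74. -129.]
[0.0007, 0.0008, 0.0969, 0.001, 0.004, -0.001]
39 [ 500.20064073 -347.49295388  104.30458921] [ 578.46192683 -325.63874821  114.50008596] [ 540.16361949 -332.27726357  112.70998082]
```

View pics/t13z.png

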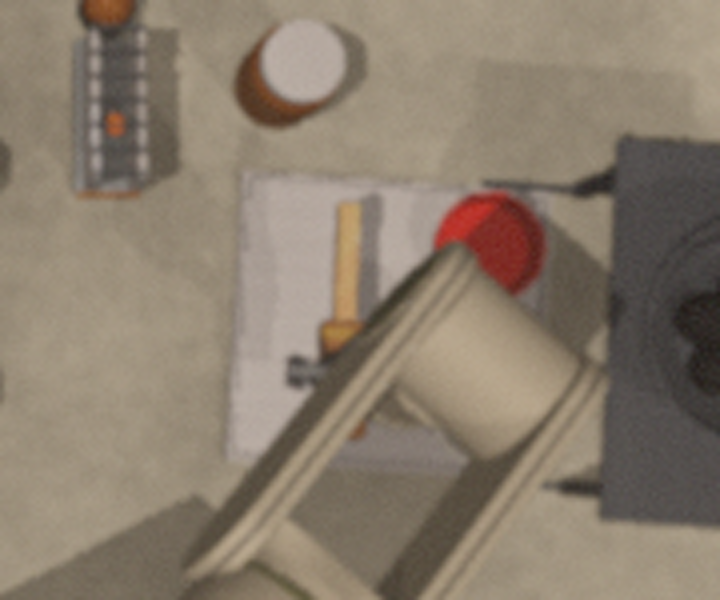

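View pics/w13.png

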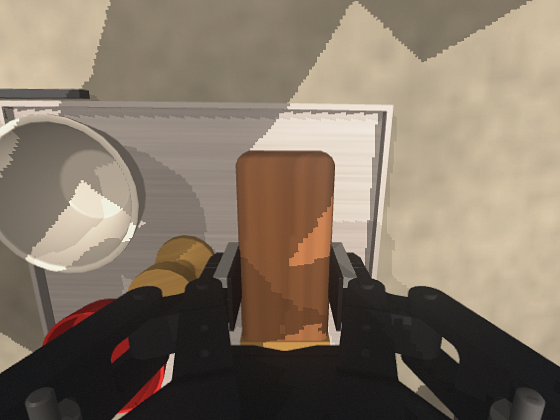

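The scraper is over the empty half, between the rim and the incense holder, with its tip inside the far rim. Lower slowly.

```bash
python3 -m crank '[[[0,0.002,0.03,0,0,0],[0,0.002,0.06,0,0,0],[0,0.002,0.08,0,0,0],[0,0.002,0.088,0,0,0],[0,0.002,0.092,0,0,0],[0,0.002,0.094,0,0,0],[0,0.002,0.094,0,0,0]]]'
python3 -m crank '[[[0,0,0.001,0,0,0],[0,0,0.002,0,0,0],[0,0,0.002,0,0,0]]]'
```

```text
time: 21.22
tool_pos: [435.2, -326.3, -16.3]
tcp_rot: [180.0, 0.3, 175.9]
ft_force: [-0.0, 0.6, -1.6]
finger_gap: 38.2
time: 21.6
tool_pos: [435.2, -326.3, -18.3]
tcp_rot: [180.0, 0.3, 175.9]
ft_force: [-0.1, -0.0, -1.8]
finger_gap: 37.8
```

```bash
python3 -m crank '[[[0,0,0.001,0,0,0],[0,0,0.002,0,0,0],[0,0,0.003,0,0,0],[0,0,0.003,0,0,0]]]'
```

```text
time: 22.1
tool_pos: [435.3, -326.3, -20.9]
tcp_rot: [180.0, 0.3, 175.9]
ft_force: [-2.2, 1.9, 4.7]
finger_gap: 38.3
```

```bash
python3 -c "
from h import *
save('wrist','w14');rows()"
```

```text
t 22.15 tcp [ 435.3 -326.3  -20.9] [180.    0.3 175.9] gap 38.0 j [ -42.   11.  105.    0.   63. -128.]
```

View pics/w14.png

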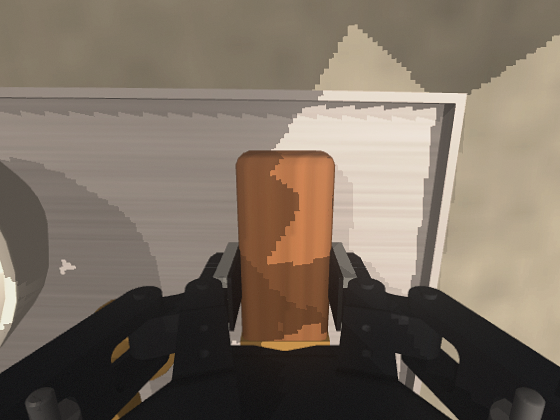

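Floor contact at about 6 N, and the butt is well inside the rim. Open partway and lift away.

```bash
python3 -m crank '[[[0,0,0,0,0,0],[0,0,0,0,0,0],[0,0,0,0,0,0],[0,0,-0.01,0,0,0],[0,0,-0.04,0,0,0],[0,0,-0.09,0,0,0],[0.005,0,-0.15,0,0,0],[0.01,0,-0.21,0,0,0],[0.01,0,-0.24,0,0,0],[0.01,0,-0.24,0,0,0]]]' 0.33
python3 -c "
from h import *
c=r.get_calibration('wrist')
save('wrist','w15');rows((420,-100,230,176))
for n,z in (('scraper_mid',16),('scraper_butt',16)):
  print([(n,l['conf'],l['pixel'],np.round(atz(c,*l['pixel'],z))) for l in r.landmark_of(n,'wrist')])
"
```

```text
time: 23.4
tool_pos: [425.7, -327.1, 223.7]
tcp_rot: [-179.8, 0.6, 175.9]
ft_force: [1.2, 0.1, 1.0]
finger_gap: 57.6
t 23.45 tcp [ 424.8 -326.2  221. ] [-179.9    0.4  175.9] gap 57.6 j [ -43.   -3.   94.    0.   89. -129.]
[0.0208, 0.2253, -0.0095, -0.002, 0.007, -0.001]
[('scraper_mid', 0.6, [286.7, 220.0], array([ 486., -330.,   16.])), ('scraper_mid', 0.55, [218.0, 224.1], array([ 485., -416.,   16.]))]
[('scraper_butt', 0.59, [286.5, 136.2], array([ 384., -323.,   16.]))]
```

View pics/w15.png

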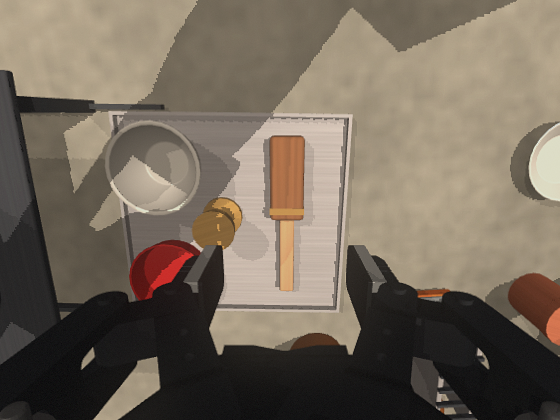

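The scraper lies flat inside the rim: tip at (287,291), butt at (287,137). One last check of flatness, both switches and the bystanders.

```bash
python3 - <<'E'
from h import *
c=r.get_calibration('wrist');p,d=save('wrist','w16');P=cloud(c,d);P=P[d>0]
u=np.array([np.cos(np.radians(-4)),np.sin(np.radians(-4))]);q=(P[:,:2]-[484,-330])@u;w=(P[:,:2]-[484,-330])@np.array([-u[1],u[0]])
for n,a,b,h in (('tongue',5,95,9),('handle',-95,-5,19)):
    m=(q>a)&(q<b)&(abs(w)<h-2);k=np.polyfit(q[m],P[m][:,2],1);print(n,m.sum(),'slope',k[0],'z',np.median(P[m][:,2]))
p,d=save('scene','s16');save('top','t16')
cv2.imwrite('pics/s16z.png',cv2.resize(p[140:300,80:340],None,fx=3,fy=3,interpolation=cv2.INTER_CUBIC))
C=r.get_calibration('scene')
for n,z in dict(bowl_mid=29,ashpan_mid=19,incense_mid=33,jar_mid=60,tin_mid=36,saucer_mid=10,cup_mid=25,pot_mid=80).items():
    print(n,[(round(l['conf'],2),np.round(atz(C,*l['pixel'],z)[:2])) for l in r.landmark_of(n,'scene')[:2]])
s=r.sense();print(s['ft_force'],s['qd'],s['time'])
E
```

```text
tongue 722 slope -0.0010175175589402553 z 20.681686908583657
handle 15579 slope -5.141922862801226 z 338.4487170939341
bowl_mid [(0.74, array([ 412., -471.]))]
ashpan_mid [(0.78, array([ 570., -483.])), (0.46, array([ 464., -408.]))]
incense_mid [(0.59, array([ 492., -410.]))]
jar_mid [(0.59, array([ 710., -306.]))]
tin_mid [(0.86, array([613.,   3.])), (0.22, array([ 413., -470.]))]
saucer_mid [(0.64, array([672.,  92.])), (0.56, array([434.,  11.]))]
cup_mid [(0.59, array([412.,  97.]))]
pot_mid [(0.7, array([761., 298.]))]
[0.13020742 0.10014728 0.35604836] [-0.03986743 -0.14401688 -0.12688642  0.06541703  0.02963709  0.07172765] 24.1
```

View pics/s16z.png

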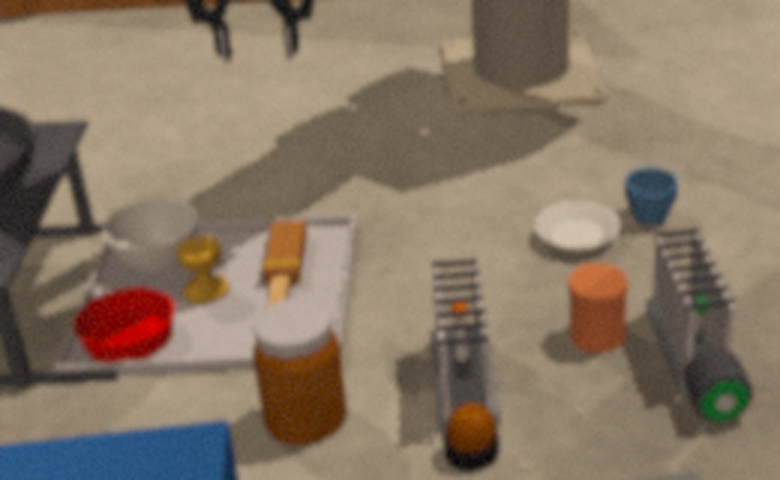

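Tongue top is at z≈20.7 with slope −0.001, so the scraper is flat on the tray floor. The green bat leans back (on), the orange one forward (off). The bystanders stand as before.

```bash
python3 -c "
from bench import r
r.hand_in(); print(r.sense()['time'])"
```

```text
the job is handed in; nothing more can be done
the job is handed in; nothing more can be done
```

The job was handed in at about 24 s, and my last camera checks showed every end condition met. I drew the scraper out by its tongue, laid it down and let go. I then took it by the handle, pushed the green-tipped fan switch over through the guard, and laid the scraper in the tray's empty half.

**Last checks**
- **Scraper:** it lies flat (tongue slope about 0.001), with both ends inside the rim and the jaws clear of it.
- **Switches:** the fan bat leans to the back (on), and the lamp bat still leans to the front (off).
- **Bystanders:** all stand where they were in the pictures. The network's position for the tin came out about 19 mm off its first reading, and those for the others up to about 20 mm, but the pictures show no shift.

**What failed or disagreed**
- **First grasp:** it closed on nothing. The real fingertips end about 35 mm short of the reported TCP, seen in both the wrist and scene depth. I allowed for that offset from then on.
- **Handle flatness:** this last depth check was spoilt because it picked up parts of the gripper. I relied on the tongue's depth and the picture instead.

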